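# Find the heater block that rocks

## Task

Both aluminium blocks on the heater lean a little on drops of hardened resin, but only one of them rocks. Test first the left block, then the right one: with the shut fingers press down firmly but gently (5 to 10 N, never over 25 N) on its front left corner (front is the robot's side), then back right, front right and back left, feeling for a corner that gives way. Then lift the rocking block by its black grip and set it down gently and flat near the middle of the blue tray, roughly centred, leaving the firm block standing where it is and everything else untouched.

Things in the scene. Friction and masses are not known exactly. Their poses are not given: they have to be found in the camera images.
- heater: white two-place heater, fixed, 170 (x) x 300 (y) mm; origin under its centre, x away from the robot, y left. Its two dark seats are level, 30 mm above the origin. Drops of hardened resin 2.5 mm high stick on the seats, hidden under feet. Both blocks lean a little (about 0.03 rad). One has a drop under one foot only and tips freely by 2.5 mm at the corners of one diagonal when these are pressed in turn; the other has two on one side and stands firm.
- block_left: the left aluminium block, loose, 0.3 to 0.6 kg, on the left seat: plate 116 (x) x 90 (y) mm on four round rubber feet (18 mm wide, 4 mm high, at x +-46, y +-33 mm); plate top 18 mm above the origin, which lies at the centre of the feet's underside, z up, x away from the robot. Black grip bar on its middle: 50 mm along x, 14 mm wide along y, from 18 to 48 mm above the origin
- block_left_fl (a point): top of the left block's front left corner, right above the foot, at (-46, 33, 18) mm in the block's frame: the place to press
- block_left_br (a point): top of the left block's back right corner, right above the foot, at (46, -33, 18) mm in the block's frame: the place to press
- block_left_fr (a point): top of the left block's front right corner, right above the foot, at (-46, -33, 18) mm in the block's frame: the place to press
- block_left_bl (a point): top of the left block's back left corner, right above the foot, at (46, 33, 18) mm in the block's frame: the place to press
- block_right: the right aluminium block, loose, 0.3 to 0.6 kg, on the right seat: plate 116 (x) x 90 (y) mm on four round rubber feet (18 mm wide, 4 mm high, at x +-46, y +-33 mm); plate top 18 mm above the origin, which lies at the centre of the feet's underside, z up, x away from the robot. Black grip bar on its middle: 50 mm along x, 14 mm wide along y, from 18 to 48 mm above the origin
- block_right_fl (a point): top of the right block's front left corner, right above the foot, at (-46, 33, 18) mm in the block's frame: the place to press
- block_right_br (a point): top of the right block's back right corner, right above the foot, at (46, -33, 18) mm in the block's frame: the place to press
- block_right_fr (a point): top of the right block's front right corner, right above the foot, at (-46, -33, 18) mm in the block's frame: the place to press
- block_right_bl (a point): top of the right block's back left corner, right above the foot, at (46, 33, 18) mm in the block's frame: the place to press
- tray: blue open tray, fixed, 180 (x) x 155 (y) x 30 mm outside, walls and floor 4 mm; origin at the centre of its underside, z up, x along its longer side
- wash_bottle_1: white squeeze bottle, 80x71x189 mm, loose bystander, origin under its centre
- label_roll: roll of white labels, 66x66x26 mm, loose bystander, origin under its centre

How it is judged (in metres and radians):
On the way, in this order (a step that is already met when the one before it is completed fails the run):
1. the fingers press the left block's front left corner with more than 3 N, within 30 mm of the press place (contact force between the fingers and block_left above 3 N and horizontal distance between the grasp point and block_left_fl below 0.03 m), for 0.1 s.
2. the fingers press the left block's back right corner with more than 3 N, within 30 mm of the press place (contact force between the fingers and block_left above 3 N and horizontal distance between the grasp point and block_left_br below 0.03 m), for 0.1 s.
3. the fingers press the left block's front right corner with more than 3 N, within 30 mm of the press place (contact force between the fingers and block_left above 3 N and horizontal distance between the grasp point and block_left_fr below 0.03 m), for 0.1 s.
4. the fingers press the left block's back left corner with more than 3 N, within 30 mm of the press place (contact force between the fingers and block_left above 3 N and horizontal distance between the grasp point and block_left_bl below 0.03 m), for 0.1 s.
5. the fingers press the right block's front left corner with more than 3 N, within 30 mm of the press place (contact force between the fingers and block_right above 3 N and horizontal distance between the grasp point and block_right_fl below 0.03 m), for 0.1 s.
6. the fingers press the right block's back right corner with more than 3 N, within 30 mm of the press place (contact force between the fingers and block_right above 3 N and horizontal distance between the grasp point and block_right_br below 0.03 m), for 0.1 s.
7. the fingers press the right block's front right corner with more than 3 N, within 30 mm of the press place (contact force between the fingers and block_right above 3 N and horizontal distance between the grasp point and block_right_fr below 0.03 m), for 0.1 s.
8. the fingers press the right block's back left corner with more than 3 N, within 30 mm of the press place (contact force between the fingers and block_right above 3 N and horizontal distance between the grasp point and block_right_bl below 0.03 m), for 0.1 s.
At the end, for the whole second after the job is handed in: The rocking block rests flat on the tray floor, its centre within 35 mm of the tray centre along each tray axis, tilt under 0.05 rad; the other block is at rest within 10 mm of where it stood on its seat, not over the single drop (((x of block_left in the frame of tray between -0.035 and 0.035 m and y of block_left in the frame of tray between -0.035 and 0.035 m and z of block_left in the frame of tray between 0 and 0.008 m and angle between block_left's own z axis and vertical below 0.05 rad and linear speed of each of block_left, block_right below 0.02 m/s and distance of block_right from where it was at the start of the episode below 0.01 m and angle between block_right's own z axis and vertical below 0.06 rad and contact force between block_right and drop below 0.01 N) or (x of block_right in the frame of tray between -0.035 and 0.035 m and y of block_right in the frame of tray between -0.035 and 0.035 m and z of block_right in the frame of tray between 0 and 0.008 m and angle between block_right's own z axis and vertical below 0.05 rad and linear speed of each of block_right, block_left below 0.02 m/s and distance of block_left from where it was at the start of the episode below 0.01 m and angle between block_left's own z axis and vertical below 0.06 rad and contact force between block_left and drop below 0.01 N))); the robot touches nothing.
It fails at once if a block is pressed on the heater with more than about 25 N (31 N with its weight) (contact force between any of block_left, block_right and heater above 31 N or contact force between any of block_left, block_right and drop above 31 N or contact force between any of block_left, block_right and lean1 above 31 N or contact force between any of block_left, block_right and lean2 above 31 N).
It fails at once if a block is set down in the tray with more than 31 N (contact force between any of block_left, block_right and tray above 31 N).
It fails at once if a bystander (squeeze bottle, label roll) is moved by more than 20 mm (distance of any of wash_bottle_1, label_roll from where it was at the start of the episode above 0.02 m).
It fails at once if the two blocks strike each other (contact force between block_left and block_right above 5 N).
It also fails if it takes over 72 s, if anything falls off the work surface, if the arm or the gripper's body presses on something with over 40 N, if the wrist force passes 120 N, or if a joint passes its speed limit or range.

## Robot

A 6-joint arm with a two-finger parallel gripper is mounted at the origin on the work surface; the furniture and walls round the work are solid. World frame = base frame: x ahead of the robot, y to its left, z up, the work surface at z = 0. Lengths are in mm, angles in rad, forces in N, time in s.
With the tool pointing down it reaches from about 350 to 975 mm from the base axis. Payload 7.1 kg.
Tool frame: the origin (TCP) lies on the front face of the gripper's body, between the roots of the fingers; the fingertips stand 80 mm ahead of it and the grasp point (between the pads) lies 61 mm ahead of it; z points along the fingers, y is the line along which they close (so a half turn about z gives the same grasp; the last joint's range is limited). The gripper opens to 88 mm and grips with 3 to 60 N. Pads are 20 mm wide; open, the fingers measure 115 mm over their backs; the gripper's body (75 mm by 178 mm) begins 61 mm behind the grasp point.
Start: joints at [1.241, 0.423, 1.63, -0, 1.089, -0.019], TCP at [191.106, 595.05, 302.675] pointing down, gripper open.
Joint ranges: [-3, 3], [-0.9, 2.11], [0.09, 2.58], [-1.31, 4.45], [0.11, 2.69], [-2.54, 2.54]. Speed limits (rad/s): [2.39, 2.39, 3.01, 3.14, 3.14, 3.14].

## Interface

Orientations are given as a rotation vector (axis times angle).
In Python, from workcell import readout, vision, close_job gives the robot as it stands.
- The arm moves only by the tool servo_tool, never from a script. Its argument "plan" is a list that holds one entry, the list of rows, each a list of 7 numbers: the gripper command: -1 is fully open, 1 is shut, values between are in proportion, then the shift along the world's x, y, z in units of 40 mm (1.0 is 40 mm), then the turn, a rotation vector about the world's x, y, z in units of 5 degrees (1.0 is 5 degrees). A call has 1 to 5 rows; each row shifts and turns the commanded pose from where the row before left it; what a row does not reach is not made up. A row lasts 1/12 s, in which the tool goes at most 41.7 mm and 7.16 degrees, less where a joint would pass 70% of its speed; a pose out of reach is approached as far as the arm can. A call is refused whole if a number of a shift passes 1 or a number of a turn 1, either way. A call with a gripper value outside its range is refused whole. The fingers move at their own pace and stop on an object; the grip force is fixed at half the most. Time passes only in rows, so rows that do not move let the fingers close. It gives the time, the measured TCP pose, the force, the opening and the grip force at its end, in the units of the state.
- readout.get_obs(): the state, without advancing time (a new reading comes with each control period).
- vision.get_image(name): name is "scene" or "top" or "wrist"; returns the picture (384x512x3 uint8, red, green, blue); there is no depth.
- vision.camera_params(name): a dict with "fx", "fy", "cx", "cy" (pixels), "rvec" (rotation vector, rad) and "tvec" (3), from world to camera coordinates, as OpenCV has them; the wrist camera has in their place "hand_eye" (4x4, takes a point from camera to tool coordinates, whose origin is the TCP and whose axes are the flange's). Camera axes: x right, y down, z forward; pixel columns grow to the right and rows downward; lengths in mm; the calibration is good to about 2 mm. A picture is of the moment at which its call begins: read the wrist's pose just before it. camera_params takes no time and is no camera call.
- close_job(): hands the job in; it is judged then, once.
The state is a dict: "t": time; "qpos": joint angles; "qvel": joint speeds; "joint_torque": joint torques, N m; "ee_pos": TCP position; "orientation": TCP orientation; "ft_force": force on the tool from outside, world axes, zero at the start; "moment": the same for the moment, N m; "width": finger opening in mm; "grasp_force": force on a finger pad.
Only numpy, scipy, OpenCV 4.12 (cv2) and the standard library are available. Lean on these libraries where they do the work, as an engineer would, in place of code of your own. Each camera call takes 0.05 s, during which the arm holds its last target. There are 200 camera calls.

## Working session

There is one attempt and no reset: what is moved stays moved. The work goes in short steps, Python scripts to look and compute and a tool call to move; the robot and the scene stay as the last step left them, time stands still between calls to the robot, and variables do not carry over. Pictures are saved under pics/ and viewed, at most 10 in all, crops included, and the job is handed in when it is done.

Besides the shell and the picture viewer there is one more tool, called after "Request:" as name(argument=value, ...), one argument or row to a line, values as JSON. servo_tool: Moves the arm, as the interface text tells. Its arguments: {"type":"object","properties":{"plan":{"type":"array"}},"required":["plan"]}

```bash
mkdir -p pics; ls; python3 - <<'E'
from workcell import readout, vision
import cv2,numpy as np
o=readout.get_obs();print(o)
for n in("top","scene"):
    im=vision.get_image(n);cv2.imwrite(f"pics/{n}0.png",im[:,:,::-1]);print(n,vision.camera_params(n))
print(vision.camera_params("wrist"))
E
```

```text
pics
{'t': 0.0, 'qpos': array([ 1.24103380e+00,  4.23846817e-01,  1.63069883e+00, -1.60154397e-05,
        1.08856997e+00, -1.90128048e-02]), 'qvel': array([ 0.00199698,  0.00087835, -0.00097551,  0.00095633,  0.00093178,
       -0.00227459]), 'joint_torque': array([-2.83542950e-04, -5.44623327e+01, -2.73663193e+01,  6.43226551e-02,
        2.28157011e-02, -1.58622156e-04]), 'ee_pos': array([190.9533706 , 594.65869587, 301.89439263]), 'orientation': array([-4.86112488e-01, -3.10350141e+00,  2.35967142e-03]), 'ft_force': array([-0.50819813, -0.49677051,  1.12931381]), 'moment': array([-0.09058789, -0.04404135, -0.02075844]), 'grasp_force': 0.0, 'width': 87.89852953979661}
top {'fx': 455.60335421450657, 'fy': 455.60335421450657, 'cx': 257.37367580519816, 'cy': 193.6820379729588, 'rvec': array([ 2.17943896, -2.15514789,  0.11086028]), 'tvec': array([   4.66134206,  511.96313585, 1320.53733621])}
scene {'fx': 464.0199608999542, 'fy': 464.0199608999542, 'cx': 252.97642169020176, 'cy': 199.65447981948824, 'rvec': array([ 2.14054234, -0.48256401,  0.2665759 ]), 'tvec': array([-439.05839426,  161.64096138, 1062.41832132])}
{'fx': 296.79720749220405, 'fy': 296.79720749220405, 'cx': 255.64838577299523, 'cy': 193.3085109502251, 'hand_eye': array([[-3.68559389e-04, -9.62136565e-01, -2.72567596e-01,
         7.54015695e+01],
       [ 9.99999932e-01, -3.61563677e-04, -7.58921080e-05,
        -9.50931947e-01],
       [-2.55319700e-05, -2.72567605e-01,  9.62136633e-01,
        -8.12391206e+01],
       [ 0.00000000e+00,  0.00000000e+00,  0.00000000e+00,
         1.00000000e+00]])}
```

View pics/top0.png

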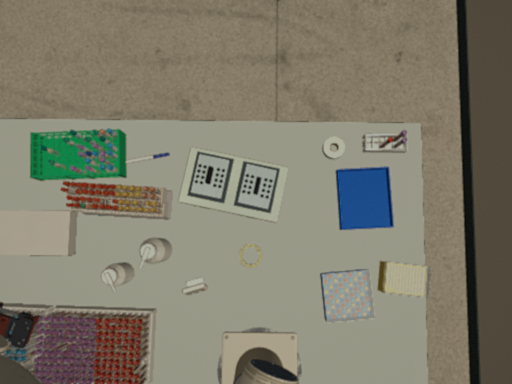

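View pics/scene0.png

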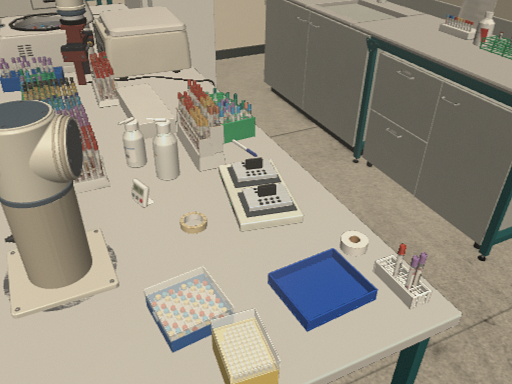

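The top view shows the heater around px (235,183), block grips near (210,175) and (257,186), the tray at about (365,198) and the label roll at (334,147). The scene view confirms the layout. Next I measure with masks.

```bash
cat > h.py <<'E'
import numpy as np,cv2
from workcell import readout, vision
from scipy.spatial.transform import Rotation as R
def cam(name,o=None):
    p=vision.camera_params(name);K=np.array([[p['fx'],0,p['cx']],[0,p['fy'],p['cy']],[0,0,1]])
    if name=='wrist':
        H=p['hand_eye'];T=np.eye(4);T[:3,:3]=R.from_rotvec(o['orientation']).as_matrix();T[:3,3]=o['ee_pos']
        W=T@H;return K,W[:3,:3],W[:3,3]
    M=R.from_rotvec(p['rvec']).as_matrix();return K,M.T,-M.T@p['tvec']
def ray(c,uv,z):
    K,M,C=c;uv=np.atleast_2d(uv).astype(float)
    d=(M@np.linalg.inv(K)@np.c_[uv,np.ones(len(uv))].T).T
    return C+d*((z-C[2])/d[:,2])[:,None]
E
python3 - <<'E'
from h import *
im=cv2.imread('pics/top0.png');c=cam('top')
print('cam',c[2])
hsv=cv2.cvtColor(im,cv2.COLOR_BGR2HSV)
def big(m,k=1,amin=20):
    cs,_=cv2.findContours(m,cv2.RETR_EXTERNAL,cv2.CHAIN_APPROX_NONE);return sorted([q for q in cs if cv2.contourArea(q)>amin],key=cv2.contourArea,reverse=True)[:k]
def rep(n,q,z):
    w=ray(c,q[:,0],z)[:,:2].astype(np.float32);r=cv2.minAreaRect(w);print(n,np.round(r[0],1),np.round(r[1],1),round(r[2],1),cv2.boundingRect(q))
m=cv2.inRange(hsv,(105,150,50),(125,255,255));m[:,:300]=0
rep('tray',big(m)[0],30)
roi=np.zeros(im.shape[:2],np.uint8);roi[145:225,175:292]=255
g=hsv[:,:,2]
for t in(45,60,75):
  for q in big(((g<t)&(roi>0)).astype(np.uint8)*255,6): rep(f'dark{t}',q,48)
rep('heater',big(cv2.inRange(hsv,(0,0,185),(180,60,255))&roi)[0],30)
cr=cv2.resize(im[140:225,172:295],None,fx=6,fy=6,interpolation=cv2.INTER_CUBIC);cv2.imwrite('pics/crop0.png',cr)
E
```

```text
cam [ 372.29347082    7.46031754 1366.48774313]
tray [ 503.3 -304.1] [174.1 152.7] 3.5 (337, 168, 56, 61)
dark45 [564.2 152.6] [11.1 45. ] 78.9 (206, 167, 7, 16)
dark45 [534.2  12.5] [ 8.1 44.9] 77.8 (254, 178, 6, 16)
dark60 [564.1 152.4] [12.1 46.3] 77.4 (206, 167, 7, 16)
dark60 [533.8  12.4] [ 9.2 45.6] 76.7 (254, 178, 6, 16)
dark75 [557.5 148.5] [104.1 127.3] 78.6 (189, 159, 44, 43)
dark75 [530.6  13.4] [104.3 127.6] 78.5 (235, 162, 42, 50)
dark75 [563.4 152.9] [13.4 47.9] 78.9 (206, 167, 7, 17)
dark75 [534.5  12.2] [10.6 48.4] 76.7 (254, 177, 7, 17)Traceback (most recent call last):
  File "<stdin>", line 15, in <module>
IndexError: list index out of range
```

Request:
servo_tool(
  plan=[
    [[1, 0, 0, 1, 0, 0, 0.3], [1, 0.55, -0.8, 0, 0, 0, 0.5], [1, 0.55, -0.8, 0, 0, 0, 0.5], [1, 0.55, -0.8, 0, 0, 0, 0], [1, 0.55, -0.8, 0, 0, 0, 0]],
  ],
)

```text
t: 0.52
ee_pos: [279.4, 465.5, 342.5]
orientation: [-0.308, -3.126, 0.001]
ft_force: [0.8, 0.9, 0.5]
width: 57.6
grasp_force: 0.0
```

Request:
servo_tool(
  plan=[
    [[1, 0.55, -0.8, 0, 0, 0, 0], [1, 0.55, -0.8, 0, 0, 0, 0], [1, 0.55, -0.8, 0, 0, 0, 0], [1, 0.55, -0.8, 0, 0, 0, 0], [1, 0.55, -0.8, 0, 0, 0, 0]],
  ],
)

```text
t: 0.93
ee_pos: [389.6, 305.3, 342.6]
orientation: [-0.309, -3.126, 0.0]
ft_force: [-0.2, 0.8, -0.2]
width: 25.0
grasp_force: 0.0
```

Request:
servo_tool(
  plan=[
    [[1, 0.55, -0.8, 0, 0, 0, 0], [1, 0.55, -0.8, 0, 0, 0, 0], [1, 0.55, -0.8, -0.5, 0, 0, 0], [1, 0.55, -0.8, -0.5, 0, 0, 0], [1, 0, 0, 0, 0, 0, 0]],
  ],
)

```text
t: 1.35
ee_pos: [476.3, 177.3, 301.5]
orientation: [-0.316, -3.123, 0.005]
ft_force: [-1.2, -0.4, 1.1]
width: 0.6
grasp_force: 0.0
```

Request:
servo_tool(
  plan=[
    [[1, 0.4, -0.8, 0, 0, 0, 0], [1, 0.4, -0.8, 0, 0, 0, 0], [1, 0.2, -0.7, 0, 0, 0, 0], [1, 0, 0, 0, 0, 0, 0], [1, 0, 0, 0, 0, 0, 0]],
  ],
)

```text
t: 1.77
ee_pos: [515.1, 89.1, 304.3]
orientation: [-0.314, -3.125, -0.0]
ft_force: [-0.2, -0.5, -0.4]
width: 0.7
grasp_force: 0.0
```

```bash
python3 - <<'E'
from h import *
o=readout.get_obs();im=vision.get_image('wrist')[:,:,::-1];np.save('w0.npy',np.array([o['ee_pos'],o['orientation']]))
print(o['ee_pos'],o['orientation'],o['ft_force'])
cv2.imwrite('pics/w0.png',im)
E
```

```text
[515.12454011  89.12490087 304.32049443] [-3.13769432e-01 -3.12516885e+00 -1.13554969e-04] [-0.16449887 -0.47410508 -0.37453133]
```

View pics/w0.png

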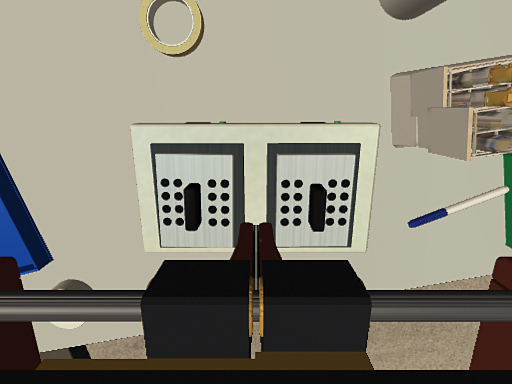

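The wrist picture shows both plates well. The left block is at px (277–353, 154–247) with its grip at (318,208). The right block is at (156–237, 154–247) with its grip at (193,207). The robot side is up.

```bash
python3 - <<'E'
from h import *
a=np.load('w0.npy');c=cam('wrist',dict(ee_pos=a[0],orientation=a[1]))
im=cv2.imread('pics/w0.png');g=cv2.cvtColor(im,cv2.COLOR_BGR2GRAY)
print('row200',g[180,262:362:4],'col',g[140:256:4,300])
for n,(x0,x1) in dict(L=(268,356),R=(152,241)).items():
    roi=np.zeros_like(g);roi[144:252,x0:x1]=255
    for t in(110,130):
        m=cv2.bitwise_and((g>t).astype(np.uint8)*255,roi)
        m=cv2.morphologyEx(m,cv2.MORPH_OPEN,np.ones((5,5)))
        cs,_=cv2.findContours(m,cv2.RETR_EXTERNAL,cv2.CHAIN_APPROX_NONE)
        q=max(cs,key=cv2.contourArea);w=ray(c,q[:,0],49)[:,:2].astype(np.float32);r=cv2.minAreaRect(w)
        print(n,t,cv2.boundingRect(q),np.round(r[0],1),np.round(r[1],1),round(r[2],1))
    m=cv2.bitwise_and((g<40).astype(np.uint8)*255,roi);m=cv2.morphologyEx(m,cv2.MORPH_OPEN,np.ones((11,11)))
    cs,_=cv2.findContours(m,cv2.RETR_EXTERNAL,cv2.CHAIN_APPROX_NONE)
    for q in cs:
        if cv2.contourArea(q)>100:
            w=ray(c,q[:,0],78)[:,:2].astype(np.float32);r=cv2.minAreaRect(w);print('grip',cv2.boundingRect(q),np.round(r[0],1),np.round(r[1],1),round(r[2],1))
E
```

```text
row200 [205 179  59  53 194 200   0 194 199   0 199 194 199 193 196 193 193  25
   0 200 104   0 203  46 218] col [207  50  54  54 198 196 195 194 195 194  23  13 208 196  10 114 195   0
 113 189  73 152 184 185 183 181 185 217 170]
L 110 (276, 155, 80, 97) [563.3 153.5] [ 98.5 121.9] 79.6
L 130 (276, 155, 80, 97) [563.4 154. ] [ 99.  120.5] 78.8
grip (309, 185, 17, 45) [555.3 148.5] [17.4 50.6] 78.6
R 110 (155, 154, 79, 98) [533.8  10.8] [ 89.2 121.6] 77.9
R 130 (155, 154, 78, 98) [533.8  10.7] [ 88.2 121.3] 77.3
grip (185, 184, 16, 46) [527.7  15.3] [16.5 52.5] 75.6
```

Request:
servo_tool(
  plan=[
    [[1, 0.05, 0.8, -0.5, 0, 0, 0], [1, 0.05, 0.8, -0.5, 0, 0, 0], [1, 0.05, 0.8, -0.5, 0, 0, 0], [1, 0, 0.15, -0.9, 0, 0, 0], [1, 0, 0, -0.9, 0, 0, 0]],
  ],
)

```text
t: 2.23
ee_pos: [521.0, 196.0, 172.3]
orientation: [0.302, 3.124, 0.003]
ft_force: [0.1, -0.8, -0.2]
width: 0.5
grasp_force: 0.0
```

Request:
servo_tool(
  plan=[
    [[1, 0, 0, -0.5, 0, 0, 0], [1, 0, 0, 0, 0, 0, 0], [1, 0, 0, 0, 0, 0, 0], [1, 0, 0, 0, 0, 0, 0]],
  ],
)

```text
t: 2.57
ee_pos: [521.5, 192.9, 153.8]
orientation: [0.308, 3.125, 0.001]
ft_force: [1.2, 0.9, 0.5]
width: 0.5
grasp_force: 0.0
```

Request:
servo_tool(
  plan=[
    [[1, 0, 0, -0.4, 0, 0, 0], [1, 0, 0, -0.1, 0, 0, 0], [1, 0, 0, 0, 0, 0, 0], [1, 0, 0, 0, 0, 0, 0]],
  ],
)

```text
t: 2.9
ee_pos: [521.5, 192.1, 133.7]
orientation: [0.31, 3.125, 0.001]
ft_force: [0.4, -0.4, 0.7]
width: 0.5
grasp_force: 0.0
```

Request:
servo_tool(
  plan=[
    [[1, 0, 0, -0.03, 0, 0, 0], [1, 0, 0, 0, 0, 0, 0]],
  ],
)

```text
t: 3.07
ee_pos: [521.4, 192.1, 132.1]
orientation: [0.31, 3.125, 0.001]
ft_force: [0.0, -0.2, 0.4]
width: 0.3
grasp_force: 0.0
```

Request:
servo_tool(
  plan=[
    [[1, 0, 0, -0.03, 0, 0, 0], [1, 0, 0, 0, 0, 0, 0]],
  ],
)

```text
t: 3.23
ee_pos: [521.2, 192.0, 130.3]
orientation: [0.31, 3.126, 0.0]
ft_force: [0.5, -1.2, 0.1]
width: 0.5
grasp_force: 0.0
```

Request:
servo_tool(
  plan=[
    [[1, 0, 0, -0.02, 0, 0, 0], [1, 0, 0, 0, 0, 0, 0]],
  ],
)

```text
t: 3.4
ee_pos: [521.1, 192.0, 129.2]
orientation: [-0.31, -3.126, 0.0]
ft_force: [-0.8, 0.5, -0.7]
width: 0.5
grasp_force: 0.1
```

Request:
servo_tool(
  plan=[
    [[1, 0, 0, -0.02, 0, 0, 0], [1, 0, 0, 0, 0, 0, 0]],
  ],
)

```text
t: 3.57
ee_pos: [521.1, 192.1, 128.7]
orientation: [0.31, 3.126, 0.0]
ft_force: [-0.9, -0.4, 3.4]
width: 0.8
grasp_force: 1.5
```

Request:
servo_tool(
  plan=[
    [[1, 0, 0, -0.02, 0, 0, 0], [1, 0, 0, 0, 0, 0, 0]],
  ],
)

```text
t: 3.73
ee_pos: [521.2, 192.1, 128.5]
orientation: [0.309, 3.126, 0.0]
ft_force: [-2.7, -0.1, 10.1]
width: 0.3
grasp_force: 5.1
```

Request:
servo_tool(
  plan=[
    [[1, 0, 0, -0.01, 0, 0, 0], [1, 0, 0, 0, 0, 0, 0]],
  ],
)

```text
t: 3.9
ee_pos: [521.2, 192.1, 128.5]
orientation: [0.31, 3.126, 0.0]
ft_force: [-3.6, -0.9, 14.2]
width: 0.7
grasp_force: 7.0
```

Request:
servo_tool(
  plan=[
    [[1, 0, 0, 0.6, 0, 0, 0], [1, 0, 0, 0.7, 0, 0, 0], [1, 0.64, -0.7, 0, 0, 0, 0], [1, 0.64, -0.7, 0, 0, 0, 0], [1, 0.64, -0.68, 0, 0, 0, 0]],
  ],
)

```text
t: 4.32
ee_pos: [598.8, 108.2, 180.1]
orientation: [0.307, 3.125, 0.0]
ft_force: [0.5, 0.8, 0.5]
width: 0.7
grasp_force: 0.0
```

Request:
servo_tool(
  plan=[
    [[1, 0, 0, -0.7, 0, 0, 0], [1, 0, 0, -0.4, 0, 0, 0], [1, 0, 0, 0, 0, 0, 0], [1, 0, 0, 0, 0, 0, 0], [1, 0, 0, 0, 0, 0, 0]],
  ],
)

```text
t: 4.73
ee_pos: [598.0, 109.1, 135.9]
orientation: [0.309, 3.126, 0.0]
ft_force: [0.1, -0.9, 0.8]
width: -0.0
grasp_force: 0.0
```

Request:
servo_tool(
  plan=[
    [[1, 0, 0, -0.08, 0, 0, 0], [1, 0, 0, 0, 0, 0, 0]],
  ],
)

```text
t: 4.9
ee_pos: [598.1, 109.3, 132.8]
orientation: [0.308, 3.125, 0.001]
ft_force: [-0.1, -0.2, -0.5]
width: 0.5
grasp_force: 0.0
```

Request:
servo_tool(
  plan=[
    [[1, 0, 0, -0.03, 0, 0, 0], [1, 0, 0, 0, 0, 0, 0]],
  ],
)

```text
t: 5.07
ee_pos: [598.0, 109.1, 131.3]
orientation: [0.309, 3.126, 0.0]
ft_force: [0.7, -0.4, 0.6]
width: 0.6
grasp_force: 0.0
```

Request:
servo_tool(
  plan=[
    [[1, 0, 0, -0.02, 0, 0, 0], [1, 0, 0, 0, 0, 0, 0]],
  ],
)

```text
t: 5.23
ee_pos: [597.9, 108.9, 130.2]
orientation: [0.309, 3.126, 0.0]
ft_force: [-0.1, -0.3, -0.3]
width: 0.6
grasp_force: 0.0
```

Request:
servo_tool(
  plan=[
    [[1, 0, 0, -0.02, 0, 0, 0], [1, 0, 0, 0, 0, 0, 0]],
  ],
)

```text
t: 5.4
ee_pos: [597.8, 108.8, 129.2]
orientation: [-0.31, -3.126, 0.0]
ft_force: [-0.1, -0.6, -0.6]
width: 0.2
grasp_force: 0.0
```

Request:
servo_tool(
  plan=[
    [[1, 0, 0, -0.02, 0, 0, 0], [1, 0, 0, 0, 0, 0, 0]],
  ],
)

```text
t: 5.57
ee_pos: [598.0, 108.8, 128.7]
orientation: [0.31, 3.126, -0.0]
ft_force: [-0.1, -0.8, 2.2]
width: 0.6
grasp_force: 1.3
```

Request:
servo_tool(
  plan=[
    [[1, 0, 0, -0.01, 0, 0, 0], [1, 0, 0, 0, 0, 0, 0]],
  ],
)

```text
t: 5.73
ee_pos: [598.0, 108.8, 128.6]
orientation: [0.309, 3.126, 0.0]
ft_force: [-1.1, -1.2, 5.0]
width: 0.8
grasp_force: 2.9
```

Request:
servo_tool(
  plan=[
    [[1, 0, 0, -0.01, 0, 0, 0], [1, 0, 0, 0, 0, 0, 0], [1, 0, 0, 0, 0, 0, 0]],
  ],
)

```text
t: 5.98
ee_pos: [598.0, 108.7, 128.5]
orientation: [0.31, 3.126, 0.0]
ft_force: [-2.7, -1.5, 7.6]
width: 0.4
grasp_force: 4.5
```

Request:
servo_tool(
  plan=[
    [[1, 0, 0, 0.6, 0, 0, 0], [1, 0, 0, 0.7, 0, 0, 0], [1, -0.75, 0.15, 0, 0, 0, 0], [1, -0.75, 0.15, 0, 0, 0, 0], [1, -0.75, 0.15, 0, 0, 0, 0]],
  ],
)

```text
t: 6.4
ee_pos: [507.1, 126.8, 180.1]
orientation: [0.311, 3.125, 0.001]
ft_force: [-0.4, -0.1, 0.1]
width: 0.5
grasp_force: 0.0
```

Request:
servo_tool(
  plan=[
    [[1, 0, 0, -0.7, 0, 0, 0], [1, 0, 0, -0.4, 0, 0, 0], [1, 0, 0, 0, 0, 0, 0], [1, 0, 0, 0, 0, 0, 0], [1, 0, 0, 0, 0, 0, 0]],
  ],
)

```text
t: 6.82
ee_pos: [508.5, 126.8, 136.2]
orientation: [0.31, 3.126, 0.0]
ft_force: [0.5, -0.6, 0.9]
width: 0.5
grasp_force: 0.0
```

Request:
servo_tool(
  plan=[
    [[1, 0, 0, -0.08, 0, 0, 0], [1, 0, 0, 0, 0, 0, 0]],
  ],
)

```text
t: 6.98
ee_pos: [508.4, 126.8, 132.9]
orientation: [0.31, 3.125, 0.001]
ft_force: [-0.6, 0.5, -0.6]
width: 0.6
grasp_force: 0.0
```

Request:
servo_tool(
  plan=[
    [[1, 0, 0, -0.03, 0, 0, 0], [1, 0, 0, 0, 0, 0, 0]],
  ],
)

```text
t: 7.15
ee_pos: [508.1, 126.8, 131.5]
orientation: [0.31, 3.126, 0.0]
ft_force: [0.1, 0.1, -0.4]
width: 0.4
grasp_force: 0.0
```

Request:
servo_tool(
  plan=[
    [[1, 0, 0, -0.02, 0, 0, 0], [1, 0, 0, 0, 0, 0, 0]],
  ],
)

```text
t: 7.32
ee_pos: [508.1, 126.9, 130.9]
orientation: [0.31, 3.126, 0.0]
ft_force: [0.2, 0.1, 3.7]
width: 0.8
grasp_force: 2.0
```

Request:
servo_tool(
  plan=[
    [[1, 0, 0, -0.015, 0, 0, 0], [1, 0, 0, 0, 0, 0, 0], [1, 0, 0, 0, 0, 0, 0]],
  ],
)

```text
t: 7.57
ee_pos: [508.1, 126.9, 130.7]
orientation: [0.309, 3.126, 0.0]
ft_force: [-1.9, -0.5, 9.3]
width: 0.6
grasp_force: 4.8
```

Request:
servo_tool(
  plan=[
    [[1, 0, 0, 0.6, 0, 0, 0], [1, 0, 0, 0.7, 0, 0, 0], [1, 0.86, 0.39, 0, 0, 0, 0], [1, 0.86, 0.39, 0, 0, 0, 0], [1, 0.86, 0.39, 0, 0, 0, 0]],
  ],
)

```text
t: 7.98
ee_pos: [612.4, 174.1, 183.2]
orientation: [0.31, 3.125, 0.001]
ft_force: [0.2, 0.4, -0.3]
width: 0.4
grasp_force: 0.0
```

Request:
servo_tool(
  plan=[
    [[1, 0, 0, -0.7, 0, 0, 0], [1, 0, 0, -0.4, 0, 0, 0], [1, 0, 0, 0, 0, 0, 0], [1, 0, 0, 0, 0, 0, 0], [1, 0, 0, 0, 0, 0, 0]],
  ],
)

```text
t: 8.4
ee_pos: [611.2, 173.6, 138.6]
orientation: [0.31, 3.126, 0.0]
ft_force: [-0.1, -0.1, -0.2]
width: 0.6
grasp_force: 0.0
```

Request:
servo_tool(
  plan=[
    [[1, 0, 0, -0.08, 0, 0, 0], [1, 0, 0, -0.03, 0, 0, 0], [1, 0, 0, 0, 0, 0, 0]],
  ],
)

```text
t: 8.65
ee_pos: [611.2, 173.6, 134.1]
orientation: [0.31, 3.126, 0.0]
ft_force: [0.8, 0.3, -0.5]
width: 0.9
grasp_force: 0.0
```

Request:
servo_tool(
  plan=[
    [[1, 0, 0, -0.07, 0, 0, 0], [1, 0, 0, 0, 0, 0, 0]],
  ],
)

```text
t: 8.82
ee_pos: [611.0, 173.5, 130.7]
orientation: [0.31, 3.126, 0.0]
ft_force: [0.6, 0.5, -0.1]
width: 0.8
grasp_force: 0.0
```

Request:
servo_tool(
  plan=[
    [[1, 0, 0, -0.02, 0, 0, 0], [1, 0, 0, 0, 0, 0, 0]],
  ],
)

```text
t: 8.98
ee_pos: [611.0, 173.6, 129.8]
orientation: [-0.31, -3.126, 0.0]
ft_force: [0.0, 0.3, 0.6]
width: 0.4
grasp_force: 0.0
```

Request:
servo_tool(
  plan=[
    [[1, 0, 0, -0.02, 0, 0, 0], [1, 0, 0, 0, 0, 0, 0]],
  ],
)

```text
t: 9.15
ee_pos: [611.0, 173.6, 129.0]
orientation: [-0.31, -3.126, 0.0]
ft_force: [0.3, 0.3, -0.5]
width: 0.5
grasp_force: 0.0
```

Request:
servo_tool(
  plan=[
    [[1, 0, 0, -0.02, 0, 0, 0], [1, 0, 0, 0, 0, 0, 0]],
  ],
)

```text
t: 9.32
ee_pos: [611.1, 173.7, 128.6]
orientation: [-0.309, -3.126, -0.0]
ft_force: [-0.2, -0.3, 3.4]
width: 0.4
grasp_force: 1.4
```

Request:
servo_tool(
  plan=[
    [[1, 0, 0, -0.015, 0, 0, 0], [1, 0, 0, 0, 0, 0, 0], [1, 0, 0, 0, 0, 0, 0]],
  ],
)

```text
t: 9.57
ee_pos: [611.2, 173.6, 128.5]
orientation: [0.309, 3.126, 0.0]
ft_force: [-2.9, -0.6, 7.3]
width: 0.3
grasp_force: 3.8
```

Request:
servo_tool(
  plan=[
    [[1, 0, 0, 0.6, 0, 0, 0], [1, 0, 0, 0.7, 0, 0, 0], [1, -0.6, -0.6, 0, 0, 0, 0], [1, -0.6, -0.6, 0, 0, 0, 0], [1, -0.6, -0.6, 0, 0, 0, 0]],
  ],
)

```text
t: 9.98
ee_pos: [538.4, 101.2, 180.1]
orientation: [0.308, 3.125, 0.0]
ft_force: [-1.0, -0.7, 0.9]
width: 0.7
grasp_force: 0.0
```

Request:
servo_tool(
  plan=[
    [[1, -0.6, -0.6, 0, 0, 0, 0], [1, -0.6, -0.6, 0, 0, 0, 0], [1, 0, 0, -0.7, 0, 0, 0], [1, 0, 0, -0.4, 0, 0, 0], [1, 0, 0, 0, 0, 0, 0]],
  ],
)

```text
t: 10.4
ee_pos: [489.4, 53.0, 133.7]
orientation: [-0.311, -3.122, 0.001]
ft_force: [-0.4, 0.2, -1.0]
width: 0.4
grasp_force: 0.0
```

Request:
servo_tool(
  plan=[
    [[1, 0, 0, 0, 0, 0, 0], [1, 0, 0, 0, 0, 0, 0]],
  ],
)

```text
t: 10.57
ee_pos: [491.7, 53.8, 136.2]
orientation: [0.309, 3.126, 0.0]
ft_force: [0.6, -0.2, 0.9]
width: 0.4
grasp_force: 0.0
```

Request:
servo_tool(
  plan=[
    [[1, 0, 0, -0.08, 0, 0, 0], [1, 0, 0, 0, 0, 0, 0]],
  ],
)

```text
t: 10.73
ee_pos: [491.6, 53.9, 132.9]
orientation: [0.309, 3.125, 0.0]
ft_force: [-0.7, -0.3, 0.3]
width: 0.5
grasp_force: 0.0
```

Request:
servo_tool(
  plan=[
    [[1, 0, 0, -0.03, 0, 0, 0], [1, 0, 0, 0, 0, 0, 0]],
  ],
)

```text
t: 10.9
ee_pos: [491.2, 53.8, 131.5]
orientation: [0.309, 3.126, 0.0]
ft_force: [0.2, 0.4, -0.2]
width: 0.3
grasp_force: 0.0
```

Request:
servo_tool(
  plan=[
    [[1, 0, 0, -0.02, 0, 0, 0], [1, 0, 0, 0, 0, 0, 0]],
  ],
)

```text
t: 11.07
ee_pos: [491.1, 53.7, 130.5]
orientation: [0.309, 3.126, 0.0]
ft_force: [-0.8, 0.5, -0.6]
width: 0.7
grasp_force: 0.0
```

Request:
servo_tool(
  plan=[
    [[1, 0, 0, -0.02, 0, 0, 0], [1, 0, 0, 0, 0, 0, 0]],
  ],
)

```text
t: 11.23
ee_pos: [491.0, 53.6, 129.6]
orientation: [-0.309, -3.126, 0.0]
ft_force: [-0.3, 0.7, -0.3]
width: 0.6
grasp_force: 0.0
```

Request:
servo_tool(
  plan=[
    [[1, 0, 0, -0.02, 0, 0, 0], [1, 0, 0, 0, 0, 0, 0]],
  ],
)

```text
t: 11.4
ee_pos: [491.0, 53.6, 128.8]
orientation: [-0.309, -3.126, 0.0]
ft_force: [0.3, 0.2, 0.2]
width: 0.2
grasp_force: 0.0
```

Request:
servo_tool(
  plan=[
    [[1, 0, 0, -0.01, 0, 0, 0], [1, 0, 0, 0, 0, 0, 0]],
  ],
)

```text
t: 11.57
ee_pos: [491.1, 53.6, 128.6]
orientation: [-0.31, -3.126, 0.0]
ft_force: [-1.6, -0.6, 1.4]
width: 0.6
grasp_force: 1.1
```

Request:
servo_tool(
  plan=[
    [[1, 0, 0, -0.02, 0, 0, 0], [1, 0, 0, 0, 0, 0, 0], [1, 0, 0, 0, 0, 0, 0]],
  ],
)

```text
t: 11.82
ee_pos: [491.1, 53.6, 128.4]
orientation: [0.309, 3.126, 0.0]
ft_force: [-3.3, -0.5, 10.5]
width: 0.6
grasp_force: 5.3
```

Request:
servo_tool(
  plan=[
    [[1, 0, 0, 0.6, 0, 0, 0], [1, 0, 0, 0.7, 0, 0, 0], [1, 0.65, -0.69, 0, 0, 0, 0], [1, 0.65, -0.69, 0, 0, 0, 0], [1, 0.65, -0.69, 0, 0, 0, 0]],
  ],
)

```text
t: 12.23
ee_pos: [570.1, -29.9, 180.7]
orientation: [0.307, 3.125, 0.0]
ft_force: [0.3, -0.0, 0.9]
width: 0.3
grasp_force: 0.0
```

Request:
servo_tool(
  plan=[
    [[1, 0, 0, -0.7, 0, 0, 0], [1, 0, 0, -0.4, 0, 0, 0], [1, 0, 0, 0, 0, 0, 0], [1, 0, 0, 0, 0, 0, 0], [1, 0, 0, 0, 0, 0, 0]],
  ],
)

```text
t: 12.65
ee_pos: [569.2, -29.0, 136.2]
orientation: [0.309, 3.126, -0.0]
ft_force: [-0.2, 0.1, 0.1]
width: 0.3
grasp_force: 0.0
```

Request:
servo_tool(
  plan=[
    [[1, 0, 0, -0.09, 0, 0, 0], [1, 0, 0, 0, 0, 0, 0]],
  ],
)

```text
t: 12.82
ee_pos: [569.3, -28.9, 132.7]
orientation: [0.308, 3.125, 0.0]
ft_force: [-0.5, -0.5, -0.3]
width: 0.4
grasp_force: 0.0
```

Request:
servo_tool(
  plan=[
    [[1, 0, 0, -0.03, 0, 0, 0], [1, 0, 0, 0, 0, 0, 0]],
  ],
)

```text
t: 12.98
ee_pos: [569.2, -29.0, 131.3]
orientation: [0.309, 3.126, -0.0]
ft_force: [-0.5, 0.3, 0.2]
width: 0.5
grasp_force: 0.0
```

Request:
servo_tool(
  plan=[
    [[1, 0, 0, -0.02, 0, 0, 0], [1, 0, 0, 0, 0, 0, 0]],
  ],
)

```text
t: 13.15
ee_pos: [569.3, -29.1, 130.8]
orientation: [0.309, 3.126, 0.0]
ft_force: [-2.2, 0.3, 6.1]
width: 0.4
grasp_force: 3.1
```

Request:
servo_tool(
  plan=[
    [[1, 0, 0, -0.015, 0, 0, 0], [1, 0, 0, 0, 0, 0, 0]],
  ],
)

```text
t: 13.32
ee_pos: [569.4, -29.1, 130.7]
orientation: [0.309, 3.126, 0.0]
ft_force: [-3.8, 0.9, 10.9]
width: 0.8
grasp_force: 5.5
```

Request:
servo_tool(
  plan=[
    [[1, 0, 0, 0.6, 0, 0, 0], [1, 0, 0, 0.65, 0, 0, 0], [1, -0.75, 0.15, 0, 0, 0, 0], [1, -0.75, 0.15, 0, 0, 0, 0], [1, -0.75, 0.15, 0, 0, 0, 0]],
  ],
)

```text
t: 13.73
ee_pos: [478.4, -11.1, 180.1]
orientation: [0.31, 3.125, 0.0]
ft_force: [-0.7, 0.7, -0.1]
width: 0.5
grasp_force: 0.0
```

Request:
servo_tool(
  plan=[
    [[1, 0, 0, -0.7, 0, 0, 0], [1, 0, 0, -0.4, 0, 0, 0], [1, 0, 0, 0, 0, 0, 0], [1, 0, 0, 0, 0, 0, 0], [1, 0, 0, 0, 0, 0, 0]],
  ],
)

```text
t: 14.15
ee_pos: [479.8, -11.3, 136.1]
orientation: [0.309, 3.126, 0.0]
ft_force: [-0.5, -0.3, 0.6]
width: 0.4
grasp_force: 0.0
```

Request:
servo_tool(
  plan=[
    [[1, 0, 0, -0.1, 0, 0, 0], [1, 0, 0, 0, 0, 0, 0]],
  ],
)

```text
t: 14.32
ee_pos: [479.6, -11.3, 131.8]
orientation: [0.31, 3.125, 0.0]
ft_force: [0.4, -0.2, 0.8]
width: 0.1
grasp_force: 0.0
```

Request:
servo_tool(
  plan=[
    [[1, 0, 0, -0.03, 0, 0, 0], [1, 0, 0, 0, 0, 0, 0]],
  ],
)

```text
t: 14.48
ee_pos: [479.2, -11.3, 130.4]
orientation: [0.31, 3.126, -0.0]
ft_force: [-0.1, -0.5, -0.6]
width: 0.7
grasp_force: 0.0
```

Request:
servo_tool(
  plan=[
    [[1, 0, 0, -0.02, 0, 0, 0], [1, 0, 0, 0, 0, 0, 0]],
  ],
)

```text
t: 14.65
ee_pos: [479.1, -11.2, 129.5]
orientation: [0.31, 3.126, -0.0]
ft_force: [0.1, 0.7, 1.1]
width: 0.2
grasp_force: 0.0
```

Request:
servo_tool(
  plan=[
    [[1, 0, 0, -0.02, 0, 0, 0], [1, 0, 0, 0, 0, 0, 0]],
  ],
)

```text
t: 14.82
ee_pos: [479.2, -11.2, 128.7]
orientation: [0.309, 3.126, 0.0]
ft_force: [-0.3, -0.5, 1.3]
width: 0.6
grasp_force: 0.3
```

Request:
servo_tool(
  plan=[
    [[1, 0, 0, -0.01, 0, 0, 0], [1, 0, 0, 0, 0, 0, 0]],
  ],
)

```text
t: 14.98
ee_pos: [479.2, -11.2, 128.6]
orientation: [0.309, 3.126, -0.0]
ft_force: [-0.3, 0.6, 4.1]
width: 0.6
grasp_force: 2.2
```

Request:
servo_tool(
  plan=[
    [[1, 0, 0, -0.01, 0, 0, 0], [1, 0, 0, 0, 0, 0, 0], [1, 0, 0, 0, 0, 0, 0]],
  ],
)

```text
t: 15.23
ee_pos: [479.2, -11.2, 128.5]
orientation: [0.309, 3.126, -0.0]
ft_force: [-1.7, -0.1, 8.2]
width: 0.3
grasp_force: 4.2
```

Request:
servo_tool(
  plan=[
    [[1, 0, 0, 0.6, 0, 0, 0], [1, 0, 0, 0.7, 0, 0, 0], [1, 0.86, 0.39, 0, 0, 0, 0], [1, 0.86, 0.39, 0, 0, 0, 0], [1, 0.86, 0.39, 0, 0, 0, 0]],
  ],
)

```text
t: 15.65
ee_pos: [583.6, 36.0, 181.0]
orientation: [0.311, 3.125, 0.0]
ft_force: [0.0, -0.7, 0.6]
width: 0.2
grasp_force: 0.0
```

Request:
servo_tool(
  plan=[
    [[1, 0, 0, -0.7, 0, 0, 0], [1, 0, 0, -0.4, 0, 0, 0], [1, 0, 0, 0, 0, 0, 0], [1, 0, 0, 0, 0, 0, 0], [1, 0, 0, 0, 0, 0, 0]],
  ],
)

```text
t: 16.07
ee_pos: [582.3, 35.5, 136.5]
orientation: [0.31, 3.126, 0.0]
ft_force: [0.7, -0.5, -0.1]
width: 0.8
grasp_force: 0.0
```

Request:
servo_tool(
  plan=[
    [[1, 0, 0, -0.09, 0, 0, 0], [1, 0, 0, 0, 0, 0, 0]],
  ],
)

```text
t: 16.23
ee_pos: [582.5, 35.4, 133.0]
orientation: [0.31, 3.125, 0.0]
ft_force: [0.2, -0.0, -0.2]
width: 0.2
grasp_force: 0.0
```

Request:
servo_tool(
  plan=[
    [[1, 0, 0, -0.03, 0, 0, 0], [1, 0, 0, 0, 0, 0, 0]],
  ],
)

```text
t: 16.4
ee_pos: [582.4, 35.5, 131.5]
orientation: [0.31, 3.126, 0.0]
ft_force: [-0.1, -0.5, -0.2]
width: 0.9
grasp_force: 0.0
```

Request:
servo_tool(
  plan=[
    [[1, 0, 0, -0.02, 0, 0, 0], [1, 0, 0, 0, 0, 0, 0]],
  ],
)

```text
t: 16.57
ee_pos: [582.5, 35.6, 130.9]
orientation: [0.309, 3.126, 0.0]
ft_force: [-0.7, -1.3, 4.1]
width: 0.4
grasp_force: 2.3
```

Request:
servo_tool(
  plan=[
    [[1, 0, 0, -0.015, 0, 0, 0], [1, 0, 0, 0, 0, 0, 0], [1, 0, 0, 0, 0, 0, 0]],
  ],
)

```text
t: 16.82
ee_pos: [582.5, 35.6, 130.7]
orientation: [0.309, 3.126, 0.0]
ft_force: [-1.9, -0.1, 9.0]
width: 0.7
grasp_force: 4.5
```

Request:
servo_tool(
  plan=[
    [[1, 0, 0, 0.6, 0, 0, 0], [1, 0, 0, 0.8, 0, 0, 0], [-1, -0.4, 0.75, 0.5, 0, 0, 0], [-1, -0.4, 0.75, 0.5, 0, 0, 0], [-1, -0.4, 0.75, 0.5, 0, 0, 0]],
  ],
)

```text
t: 17.23
ee_pos: [533.7, 126.1, 246.9]
orientation: [0.312, 3.126, 0.0]
ft_force: [1.3, 0.2, 0.4]
width: 16.7
grasp_force: 0.0
```

Request:
servo_tool(
  plan=[
    [[-1, -0.4, 0.75, 0.5, 0, 0, 0], [-1, 0, 0, 0, 0, 0, 0], [-1, 0, 0, 0, 0, 0, 0], [-1, 0, 0, 0, 0, 0, 0], [-1, 0, 0, 0, 0, 0, 0]],
  ],
)

```text
t: 17.65
ee_pos: [518.3, 154.8, 265.0]
orientation: [-0.311, -3.125, 0.001]
ft_force: [0.3, -0.6, 0.4]
width: 50.2
grasp_force: 0.0
```

```bash
python3 - <<'E'
from h import *
o=readout.get_obs();im=vision.get_image('wrist')[:,:,::-1];np.save('w1.npy',np.array([o['ee_pos'],o['orientation']]))
print(o['ee_pos'],o['orientation'],o['width'])
cv2.imwrite('pics/w1.png',im)
E
```

```text
[518.3075686  154.77549949 264.97518502] [-3.10633525e-01 -3.12515017e+00  9.87036292e-04] 50.156203821551316
```

View pics/w1.png

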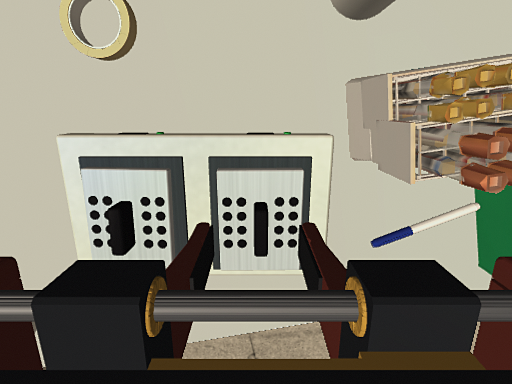

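The left grip is at px (254–268, 202–256), and its plate spans cols 216–306, rows 169–270. I'll convert those to positions.

```bash
python3 - <<'E'
from h import *
a=np.load('w1.npy');c=cam('wrist',dict(ee_pos=a[0],orientation=a[1]))
im=cv2.imread('pics/w1.png');g=cv2.cvtColor(im,cv2.COLOR_BGR2GRAY)
m=(g<40).astype(np.uint8)*255;m[:195]=0;m[262:]=0;m[:,:248]=0;m[:,275:]=0
q=max(cv2.findContours(m,0,1)[0],key=cv2.contourArea);w=ray(c,q[:,0],78)[:,:2].astype(np.float32)
print(cv2.boundingRect(q),cv2.minAreaRect(w))
for r in(185,215): print(r,g[r,205:222],g[r,300:316])
col=g[:,290].astype(int);print(g[160:176,290],g[262:276,290])
# plate edges at mid
P=ray(c,[(217,190),(305,190),(290,169),(290,270)],49)[:,:2]
u=np.array([np.cos(.198),-np.sin(.198)]);v=np.array([-u[1],u[0]])
print('u',P@u,'v',P@v,'mid',u*(P[2:]@u).mean()+v*(P[:2]@v).mean())
E
```

```text
(254, 202, 14, 54) ((554.9436645507812, 151.50888061523438), (12.29788875579834, 55.5708122253418), 79.63109588623047)
185 [218 219 222 236 130  58  56  63  64  62  56  37 217 209 205 208 206] [209 219 191  87  53  57  58  57  58  49  55 232 228 223 222 221]
215 [218 218 218 219 226 200  79  54  62  63  62  57  42 162 205 205 217] [224 164  61  52  59  57  58  53  32 176 228 224 221 221 220 220]
[ 62  62  61  62  62  61  60  67  79  89 172 202 211 206 206 205] [198 197 198 198 198 198 196 189 218 215 216 214 186 184]
u [482.63979048 482.67094071 460.53935416 575.68844803] v [212.56973281 303.86963516 287.62546584 291.18624116] mid [558.78505354 151.25701189]
```

Request:
servo_tool(
  plan=[
    [[-1, 0.5, -0.05, -0.7, 0, 0, 0], [-1, 0.5, -0.05, -0.7, 0, 0, 0], [-1, 0, 0, -0.7, 0, 0, 0], [-1, 0, 0, -0.6, 0, 0, 0], [-1, 0, 0, 0, 0, 0, 0]],
  ],
)

```text
t: 18.12
ee_pos: [555.9, 149.6, 152.3]
orientation: [-0.312, -3.117, 0.005]
ft_force: [-0.8, -0.5, -0.1]
width: 86.3
grasp_force: 0.0
```

Request:
servo_tool(
  plan=[
    [[-1, 0, 0, -0.3, 0, 0, 0], [-1, 0, 0, -0.2, 0, 0, 0], [-1, 0, 0, 0, 0, 0, 0], [-1, 0, 0, 0, 0, 0, 0]],
  ],
)

```text
t: 18.45
ee_pos: [558.5, 151.6, 138.2]
orientation: [0.31, 3.126, 0.0]
ft_force: [0.1, -0.8, -0.3]
width: 88.0
grasp_force: 0.0
```

Request:
servo_tool(
  plan=[
    [[0.5, 0, 0, -0.08, 0, 0, 0], [0.5, 0, 0, 0, 0, 0, 0], [0.5, 0, 0, 0, 0, 0, 0], [0.5, 0, 0, 0, 0, 0, 0], [0.5, 0, 0, 0, 0, 0, 0]],
  ],
)

```text
t: 18.87
ee_pos: [558.4, 151.7, 134.9]
orientation: [0.309, 3.126, 0.0]
ft_force: [-0.2, -0.2, -1.8]
width: 57.8
grasp_force: 0.0
```

Request:
servo_tool(
  plan=[
    [[0.5, 0, 0, 0, 0, 0, 0], [0.5, 0, 0, 0, 0, 0, 0], [0.6, 0, 0, 0, 0, 0, 0], [0.64, 0, 0, 0, 0, 0, 0], [0.68, 0, 0, 0, 0, 0, 0]],
  ],
)

```text
t: 19.28
ee_pos: [558.3, 151.6, 134.5]
orientation: [-0.309, -3.126, 0.0]
ft_force: [0.2, -0.2, -0.8]
width: 24.9
grasp_force: 0.0
```

Request:
servo_tool(
  plan=[
    [[0.7, 0, 0, 0, 0, 0, 0], [0.8, 0, 0, 0, 0, 0, 0], [1, 0, 0, 0, 0, 0, 0], [1, 0, 0, 0, 0, 0, 0], [1, 0, 0, 0, 0, 0, 0]],
  ],
)

```text
t: 19.7
ee_pos: [558.3, 151.5, 134.5]
orientation: [-0.309, -3.126, 0.0]
ft_force: [-0.1, -1.6, -0.4]
width: 14.0
grasp_force: 30.0
```

Request:
servo_tool(
  plan=[
    [[1, 0, 0, 0.1, 0, 0, 0], [1, 0, 0, 0.2, 0, 0, 0], [1, 0, 0, 0.4, 0, 0, 0], [1, 0, 0, 0.5, 0, 0, 0], [1, 0, 0, 0.5, 0, 0, 0]],
  ],
)

```text
t: 20.12
ee_pos: [557.7, 151.6, 203.1]
orientation: [-0.31, -3.125, 0.0]
ft_force: [0.1, 0.5, -2.7]
width: 13.8
grasp_force: 30.0
```

Request:
servo_tool(
  plan=[
    [[1, 0, 0, 0.5, 0, 0, 0], [1, 0, 0, 0.3, 0, 0, 0], [1, 0, 0, 0, 0, 0, 0], [1, 0, 0, 0, 0, 0, 0]],
  ],
)

```text
t: 20.45
ee_pos: [558.3, 151.7, 234.9]
orientation: [0.309, 3.125, 0.001]
ft_force: [0.1, -0.2, -2.9]
width: 14.0
grasp_force: 30.0
```

```bash
python3 - <<'E'
from h import *
o=readout.get_obs();im=vision.get_image('wrist')[:,:,::-1]
print(o['ee_pos'],o['ft_force'],o['moment'],o['width'],o['grasp_force'])
cv2.imwrite('pics/w2.png',im)
E
```

```text
[558.28536639 151.66145414 234.91109286] [ 0.13344377 -0.15234523 -2.88494603] [-0.01465242 -0.00545533 -0.00030906] 14.012637968617284 29.978435039520264
```

View pics/w2.png

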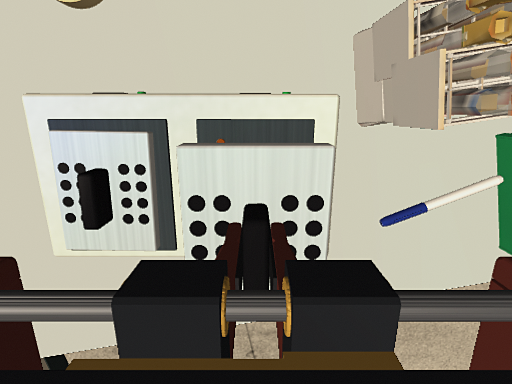

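The block hangs level in the grip. The bare seat shows the single drop at px (220,141), so the left block was the rocker. Carrying it over to the tray.

Request:
servo_tool(
  plan=[
    [[1, 0, -0.3, 0, 0, 0, 0], [1, -0.1, -0.8, 0, 0, 0, 0], [1, -0.1, -0.8, 0, 0, 0, 0], [1, -0.1, -0.8, 0, 0, 0, 0], [1, -0.1, -0.8, 0, 0, 0, 0]],
  ],
)

```text
t: 20.92
ee_pos: [541.0, 9.7, 233.1]
orientation: [-0.308, -3.124, 0.001]
ft_force: [0.1, 0.2, -3.2]
width: 13.9
grasp_force: 30.0
```

Request:
servo_tool(
  plan=[
    [[1, -0.1, -0.8, 0, 0, 0, 0], [1, -0.1, -0.8, 0, 0, 0, 0.6], [1, -0.1, -0.8, 0, 0, 0, 0.6], [1, -0.1, -0.8, 0, 0, 0, 0.6], [1, -0.1, -0.8, 0, 0, 0, 0.6]],
  ],
)

```text
t: 21.33
ee_pos: [520.8, -150.4, 233.2]
orientation: [0.023, -3.139, -0.001]
ft_force: [0.2, -0.0, -3.6]
width: 14.1
grasp_force: 30.0
```

Request:
servo_tool(
  plan=[
    [[1, -0.1, -0.8, 0, 0, 0, 0.6], [1, -0.1, -0.8, 0, 0, 0, 0], [1, -0.1, -0.8, 0, 0, 0, 0], [1, -0.1, -0.5, 0, 0, 0, 0], [1, 0, -0.2, 0, 0, 0, 0]],
  ],
)

```text
t: 21.75
ee_pos: [504.5, -275.5, 233.1]
orientation: [0.097, -3.138, -0.001]
ft_force: [0.1, 0.1, -3.6]
width: 13.7
grasp_force: 30.0
```

Request:
servo_tool(
  plan=[
    [[1, 0, 0, 0, 0, 0, 0], [1, 0, 0, 0, 0, 0, 0], [1, 0, 0, 0, 0, 0, 0]],
  ],
)

```text
t: 22.0
ee_pos: [506.0, -271.4, 233.9]
orientation: [0.102, -3.139, -0.002]
ft_force: [-0.7, 0.2, -3.5]
width: 14.3
grasp_force: 30.0
```

```bash
python3 - <<'E'
from h import *
o=readout.get_obs();im=vision.get_image('wrist')[:,:,::-1];np.save('w3.npy',np.array([o['ee_pos'],o['orientation']]))
print(o['ee_pos'],o['orientation'],o['width'])
cv2.imwrite('pics/w3.png',im);cv2.imwrite('pics/s3.png',vision.get_image('scene')[:,:,::-1])
E
```

```text
[ 505.96865127 -271.36141268  233.87688674] [ 1.02062584e-01 -3.13870454e+00 -1.67304832e-03] 14.26343881942683
```

View pics/w3.png

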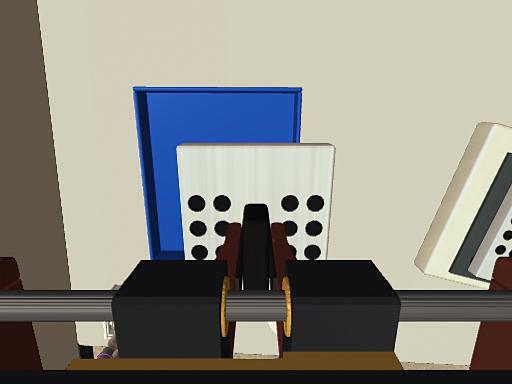

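The tray's front rim corners are at px (134,88) and (302,88), and its far right corner is near (152,255). The tray is square to the block, which still has to move further right.

```bash
python3 - <<'E'
from h import *
a=np.load('w3.npy');c=cam('wrist',dict(ee_pos=a[0],orientation=a[1]))
P=ray(c,[(134,88),(302,88),(149,255)],30)[:,:2];print(P, np.linalg.norm(P[1]-P[0]))
d=(P[1]-P[0])/np.linalg.norm(P[1]-P[0]);n=np.array([d[1],-d[0]]);C=(P[0]+P[1])/2+90*n;print(C,np.degrees(np.arctan2(n[1],n[0])),C-a[0,:2])
E
```

```text
[[ 418.85654244 -387.97221941]
 [ 408.996633   -235.86190899]
 [ 585.88590824 -379.86768394]] 152.42953896640435
[ 503.73810346 -306.09541142] 3.708768686857112 [ -2.23054781 -34.73399873]
```

Request:
servo_tool(
  plan=[
    [[1, -0.05, -0.5, 0, 0, 0, 0], [1, 0, -0.35, -0.3, 0, 0, 0], [1, 0, 0, -0.6, 0, 0, 0], [1, 0, 0, -0.6, 0, 0, 0], [1, 0, 0, -0.5, 0, 0, 0]],
  ],
)

```text
t: 22.52
ee_pos: [504.4, -305.4, 153.4]
orientation: [0.103, -3.14, -0.0]
ft_force: [0.7, -0.2, -3.7]
width: 13.7
grasp_force: 30.0
```

Request:
servo_tool(
  plan=[
    [[1, 0, 0, -0.4, 0, 0, 0], [1, 0, 0, -0.3, 0, 0, 0], [1, 0, 0, -0.15, 0, 0, 0], [1, 0, 0, 0, 0, 0, 0], [1, 0, 0, 0, 0, 0, 0]],
  ],
)

```text
t: 22.93
ee_pos: [504.7, -306.2, 120.9]
orientation: [-0.102, 3.14, -0.0]
ft_force: [-0.3, 0.3, -3.9]
width: 14.0
grasp_force: 30.0
```

Request:
servo_tool(
  plan=[
    [[1, 0, 0, -0.05, 0, 0, 0], [1, 0, 0, 0, 0, 0, 0], [1, 0, 0, 0, 0, 0, 0]],
  ],
)

```text
t: 23.18
ee_pos: [504.6, -306.6, 119.3]
orientation: [-0.101, 3.139, -0.001]
ft_force: [-0.3, -0.1, -2.5]
width: 13.6
grasp_force: 30.0
```

Request:
servo_tool(
  plan=[
    [[1, 0, 0, -0.1, 0, 0, 0], [1, 0, 0, -0.08, 0, 0, 0], [1, 0, 0, 0, 0, 0, 0], [1, 0, 0, 0, 0, 0, 0]],
  ],
)

```text
t: 23.52
ee_pos: [504.1, -306.3, 111.0]
orientation: [0.101, -3.139, -0.001]
ft_force: [-0.3, -0.2, -4.1]
width: 13.8
grasp_force: 30.0
```

Request:
servo_tool(
  plan=[
    [[1, 0, 0, -0.03, 0, 0, 0], [1, 0, 0, 0, 0, 0, 0]],
  ],
)

```text
t: 23.68
ee_pos: [504.2, -306.4, 109.9]
orientation: [0.101, -3.14, -0.0]
ft_force: [0.4, 0.6, -2.6]
width: 14.0
grasp_force: 30.0
```

Request:
servo_tool(
  plan=[
    [[1, 0, 0, -0.02, 0, 0, 0], [1, 0, 0, 0, 0, 0, 0]],
  ],
)

```text
t: 23.85
ee_pos: [504.2, -306.4, 109.2]
orientation: [0.101, -3.14, -0.0]
ft_force: [0.0, 0.7, -3.7]
width: 13.5
grasp_force: 30.0
```

Request:
servo_tool(
  plan=[
    [[1, 0, 0, -0.02, 0, 0, 0], [1, 0, 0, 0, 0, 0, 0]],
  ],
)

```text
t: 24.02
ee_pos: [504.2, -306.4, 108.4]
orientation: [0.101, -3.14, -0.0]
ft_force: [0.2, -0.2, -3.5]
width: 13.8
grasp_force: 30.0
```

Request:
servo_tool(
  plan=[
    [[1, 0, 0, -0.015, 0, 0, 0], [1, 0, 0, 0, 0, 0, 0]],
  ],
)

```text
t: 24.18
ee_pos: [504.3, -306.5, 108.1]
orientation: [-0.101, 3.14, -0.0]
ft_force: [-1.3, 0.8, -1.2]
width: 13.8
grasp_force: 30.0
```

Request:
servo_tool(
  plan=[
    [[1, 0, 0, -0.015, 0, 0, 0], [1, 0, 0, 0, 0, 0, 0]],
  ],
)

```text
t: 24.35
ee_pos: [504.2, -306.5, 107.8]
orientation: [0.101, -3.14, 0.0]
ft_force: [-3.2, 0.7, 4.7]
width: 13.7
grasp_force: 30.0
```

Request:
servo_tool(
  plan=[
    [[0.5, 0, 0, 0, 0, 0, 0], [0.4, 0, 0, 0, 0, 0, 0], [0.3, 0, 0, 0, 0, 0, 0], [0.3, 0, 0, 0, 0, 0, 0], [0.3, 0, 0, 0, 0, 0, 0]],
  ],
)

```text
t: 24.77
ee_pos: [504.4, -306.4, 107.3]
orientation: [-0.101, 3.14, -0.0]
ft_force: [0.5, -0.2, -1.3]
width: 30.7
grasp_force: 0.0
```

Request:
servo_tool(
  plan=[
    [[0.3, 0, 0, 0.2, 0, 0, 0], [0.3, 0, 0, 0.5, 0, 0, 0], [0.3, 0, 0, 0.8, 0, 0, 0], [0.3, 0, 0, 0.9, 0, 0, 0], [0.3, 0, 0, 0.9, 0, 0, 0]],
  ],
)

```text
t: 25.18
ee_pos: [503.9, -306.1, 240.8]
orientation: [0.101, -3.139, -0.001]
ft_force: [-0.0, 0.3, -0.7]
width: 30.6
grasp_force: 0.0
```

Request:
servo_tool(
  plan=[
    [[0.3, -0.8, 0.4, 0.3, 0, 0, 0], [0.3, -0.8, 0.4, 0, 0, 0, 0], [0.3, 0, 0, 0, 0, 0, 0], [0.3, 0, 0, 0, 0, 0, 0], [0.3, 0, 0, 0, 0, 0, 0]],
  ],
)

```text
t: 25.6
ee_pos: [440.8, -274.7, 252.0]
orientation: [-0.101, 3.139, -0.001]
ft_force: [-0.3, 0.4, 0.0]
width: 30.7
grasp_force: 0.0
```

```bash
python3 - <<'E'
from h import *
o=readout.get_obs();im=vision.get_image('scene')[:,:,::-1]
wi=vision.get_image('wrist')[:,:,::-1];print(o['ee_pos'],o['ft_force'],o['width'])
cv2.imwrite('pics/end.png',np.hstack([cv2.resize(im[120:340,150:450],(420,308)),cv2.resize(wi,(380,308))]))
E
```

```text
[ 440.7575917  -274.7049957   252.03648932] [-0.30472879  0.40840137  0.02229773] 30.71993938721453
```

View pics/end.png

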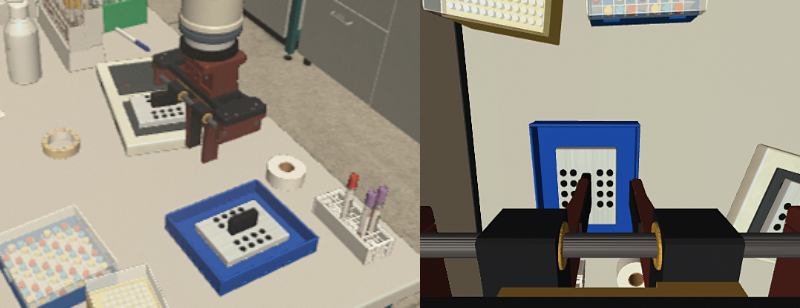

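The block lies flat and centred in the tray, at (242,232) in the composite. The right block still stands on its seat, the label roll hasn't moved and the gripper is clear.

```bash
python3 -c "
from workcell import close_job
print(close_job())"
```

```text
the job is handed in; nothing more can be done
None
```

The left block rocked (front-left/back-right diagonal, drop under its front-right foot), so I set it flat and roughly centred in the blue tray; the firm right block stayed on its seat, peak press was about 14 N (once above the 5–10 N aim, under the 25 N limit), and the job is handed in.

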